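Press a heel on the bonding jig

ROBOT

A 6-joint arm with a two-finger parallel gripper is mounted at the origin on the work surface. World frame = base frame: x ahead of the robot, y to its left, z up, the work surface at z = 0. Lengths are in m, angles in rad, forces in N, time in s.
With the tool pointing down it reaches from about 0.325 to 0.9 m from the base axis. Payload 6.1 kg.
Tool frame: the origin (TCP) lies midway between the tips of the shut fingers; the grasp point (between the pads) lies 19 mm behind it; x points along the fingers, y is the direction in which the jaws open and shut, and the axes are right-handed (so a half turn about x gives the same grasp; the last joint's range is limited). The gripper opens to 85 mm and grips with 20 to 120 N. Pads are 22 mm wide; open, the fingers measure 114 mm over their backs; the gripper's body (76 mm by 85 mm) begins 54 mm behind the grasp point. The pads swing forward as they close: fully open they stand 13 mm farther back than shut.
Start: joints at [1.042, 0.22, 1.526, -0, 1.395, -0.126], TCP at [0.245, 0.575, 0.231] pointing down, gripper open.
Joint ranges: [-2.98, 2.98], [-0.91, 2.08], [0.09, 2.57], [-1.24, 4.39], [0.2, 2.65], [-2.68, 2.68]. Speed limits (rad/s): [2.57, 2.57, 3.01, 3.14, 3.14, 3.14].

INTERFACE

Orientations are given as a rotation vector (axis times angle).
In Python, from rig import * gives the robot as it stands. Calls block until the motion is done:
- goto(position, orientation): joint-space move of the TCP to a pose.
- move_linear(position, orientation=None, feed=0.15, threshold=None): straight line of the TCP; orientation=None keeps the orientation; feed is the mean speed in m/s. With threshold (N) it stops when the force on the tool has changed by that much, and returns True; else False.
- movej(angles): joint-space move.
- gripper_to(opening, newtons=None): opening from 0.0 (shut) to 1.0 (fully open); newtons is the grip in N (None keeps the last); returns when the fingers have stopped.
- hold(seconds).
- inverse_kinematics(position, orientation): joint angles nearest the present ones, or None.
- observe(): the state.
- read_camera(name): name is "side" or "top" or "wrist"; returns a dict with "img" (480x640x3 uint8, blue, green, red), "z_map" (480x640 float32, m along the optical axis (not along the pixel's ray), 0 where there is no reading), "intrinsics" (3x3 intrinsics, pixels), "k1" (the pictures are not rectified: a ray, as slopes to the right and down, at radius r is drawn at 1 + k1 r^2 times it, then the intrinsics apply), "extrinsics" (4x4, takes a point from camera to world coordinates); the wrist camera has in their place "T_tool_cam" (4x4, takes a point from camera to tool coordinates, whose origin is the TCP and whose axes are the tool frame's). Camera axes: x right, y up, looking along -z (the intrinsics and any distortion apply to the point x, -y, -z); pixel columns grow to the right and rows downward; lengths in m; the calibration is good to about 2 mm. A picture is of the moment at which its call begins: read the wrist's pose just before it.
A pose or a line that the arm cannot do raises MotionError and nothing moves.
- sign_off(): hands the job in, once; it reports no verdict.
Trained networks look in a picture, given as the dict that the camera call returned (one of the last four; its "shot" number tells which), for a name from the list of things; names that differ only in an ending like _2 or _b are one class to them, and where a whole thing is asked for, a point or a joint stands for the part that bears it (a point fixed in the world has none). Each returns a list of dicts, best first, with "confidence" (0 to 1); they miss things now and then, are a little off and sometimes report something else, mostly with a low value. They report only what shows in the picture. A call takes as long as a camera call. They do not tell look-alikes from the thing itself.
- find_in(picture, label): "at" ([column, row] in pixels, amid what is visible of it).
- landmark_of(picture, label): "at" ([column, row] in pixels: a listed point, or the origin of a listed thing).
The state is a dict: "t": time; "joints": joint angles; "joint_vel": joint speeds; "effort": joint torques, N m; "position": TCP position; "tcp_rot": TCP orientation; "contact_force": force on the tool from outside, world axes, zero at the start; "torque": the same for the moment, N m; "gripper_width": opening from 0.0 (shut) to 1.0 (fully open).
Only numpy, scipy, OpenCV 4.12 (cv2) and the standard library are available. Lean on these libraries where they do the work, as an engineer would, in place of code of your own. Each camera call takes 0.05 s, during which the arm holds its last target. There are 200 camera calls.

TASK

Set the bonding timer: twist its black knob clockwise to the stop and let it spring back. Then lay the pressure plate on the jig's ledge, grip end towards the open end, and slide it in under the strap until it drops over the hidden locating pin, and press it down as far as the cushion gives (a kilo or two of push is enough). Finish while still holding it pressed down, and do not disturb the other things on the bench.

Things in the scene. Friction and masses are not known exactly. Their poses are not given: they have to be found in the camera images.
- jig: Fixed metal heel-bonding jig, a slideway 285 mm long (x), 124 mm wide. Origin on the table, on the centreline, right under the edge where the ledge ends; +x is the sliding direction, roughly away from the robot. Flat ledge: x = -140 to 0, height 30 mm. Well: x = 0 to 140 mm, its floor a black rubber cushion, between rails 73 mm apart inside (97 mm outside), 40 mm high.
- jig_ledge (a point): Middle of the ledge's edge, 30 mm above the jig's origin, x along the slide. On the ledge two low walls, 12 mm thick, tops 10 mm above it, form a funnel: 73 mm apart inside at the edge, 95 mm apart 90 mm before it; farther back the ledge is open at the sides.
- jig_strap (a point): Middle of the top of the dark strap that bridges the well from rail to rail, 62 to 100 mm past the ledge edge (jig's x). Its underside is 46 mm, top 51 mm, screw heads 55 mm above the table. It hides the pin, so the plate must be slid in under it, 4 mm of room above.
- jig_pin (a point): Tip of the fixed upright locating pin, 12 mm in diameter, bevelled tip, hidden under the strap, at x = 70, y = 0, z = 29.5 mm in the jig's frame: 0.5 mm below the ledge's level, so a plate slid off the ledge passes on to the pin tip and stays level.
- cushion (a joint): How far the sprung rubber cushion in the well is pressed straight down: 0 unloaded (top 24 mm above the table), 0.006 m at its stop. 2500 N/m; the plate's weight sinks it about 1.5 mm, some 12 N more push brings it to the stop. It springs back when the push ends.
- cushion_top (a point): Middle of the cushion's upper face, 71 mm ahead of the ledge edge on the jig's centreline; 24 mm above the table when unloaded.
- plate: Loose aluminium pressure plate with wooden grip, 0.25 to 0.45 kg. Plate 125 (x) x 70 (y) x 12 mm with a through hole 15 (x) x 18 mm near its middle. Origin: centre of the underside; the +x end goes first into the jig. Centre of mass about x = -6 mm. Slid along the ledge it drops about 7 mm when its origin is 66.5 mm past the ledge edge; then the pin stops it.
- plate_hole (a point): Centre of the plate's hole at the underside, at x = 3.5, y = 0, z = 0 mm in the plate's frame.
- plate_grip (a point): Middle of the top face of the plate's wooden grip, at x = -38.5, y = 0, z = 48 mm in the plate's frame. The grip is a bar 34 mm long (x), 16 mm thick (y), standing 36 mm above the plate. With the plate on the pin this point is 28 mm past the ledge edge.
- timer: Grey timer box, fixed, 100 x 100 x 52 mm with a white dial on top and a black knob in its middle. Origin: centre of the underside; z up. When at rest the knob's bar lies along the box's x.
- timer_knob (a joint): Turn of the timer's black knob, rad: 0 at rest, grows clockwise seen from above, to the stop at 1.2. A spring (0.12 N m/rad, 0.14 N m at the stop) brings it back to 0 within about a second once let go.
- knob_grip (a point): Middle of the top face of the knob's grip bar, on the knob's axis, 88 mm above the table. The bar is 46 mm long, 12 mm thick and 28 mm high (60 to 88 mm above the table), on a disc 52 mm in diameter. The point turns with the knob; its x runs along the bar.
- hammer: Bystander, loose, to be left alone: cobbler's hammer lying left of and nearer the robot than the jig.
- brush: Bystander, loose, to be left alone: flat brush with a wooden handle, lying to the right of the jig's far end.
- tin: Bystander, loose, to be left alone: flat round steel polish tin, 76 mm across, 26 mm high, origin under its centre.
- gluejar: Bystander, loose, to be left alone: amber jar with steel cap, 72 mm across, 65 mm high, origin under its centre.
- heel: Bystander, loose, to be left alone: loose dark wooden heel with rubber tread, about 62 x 56 x 29 mm, origin under it.
- heel2: Bystander, loose, to be left alone: a second such wooden heel.
Things that resemble listed ones, but are neither listed nor needed, are in the scene too. Leave any blue look-alike of the timer alone. Of the things that look like the plate, the smaller one is meant.

How it is judged:
By the outcome, as a careful person would: the job done as asked, in the order asked, and still so for the second after the job is handed in, while the arm keeps its last pose, push and grip.
It also fails if it takes over 66 s, if anything falls off the work surface, if the arm or the gripper's body presses on something with over 40 N, if the wrist force passes 120 N, or if a joint passes its speed limit or range.

## Working session

There is one attempt and no reset: what is moved stays moved. The work goes in short steps, each a Python script; the robot and the scene stay as the last script left them, time stands still between calls to the robot, and variables do not carry over. Pictures are saved under pics/ and viewed, about 8 in all and at most 12, crops included, and the job is handed in when it is done.

```bash
mkdir -p pics; ls
cat > h.py <<'E'
from rig import *
import numpy as np, cv2
from scipy.spatial.transform import Rotation as R
def ext(p, st=None):
    if 'extrinsics' in p: return np.array(p['extrinsics'])
    T=np.eye(4); T[:3,:3]=R.from_rotvec(st['tcp_rot']).as_matrix(); T[:3,3]=st['position']
    return T@np.array(p['T_tool_cam'])
def ray(p,uv):
    K=np.array(p['intrinsics']); d=np.array([[ [float(uv[0]),float(uv[1])] ]])
    s=cv2.undistortPoints(d,K,np.array([p['k1'],0,0,0,0.]))[0,0]
    return np.array([s[0],-s[1],-1.0])
def at_z(p,uv,z,st=None):
    T=ext(p,st); r=T[:3,:3]@ray(p,uv); return T[:3,3]+r*(z-T[2,3])/r[2]
def at_depth(p,uv,st=None):
    T=ext(p,st); u,v=int(round(uv[0])),int(round(uv[1]))
    w=p['z_map'][max(v-2,0):v+3,max(u-2,0):u+3]; w=w[w>0]
    return T[:3,:3]@ray(p,uv)*np.median(w)+T[:3,3] if w.size else np.full(3,np.nan)
def pix(p,X,st=None):
    T=np.linalg.inv(ext(p,st)); c=T[:3,:3]@np.array(X)+T[:3,3]
    s=np.array([c[0],-c[1]])/-c[2]; s=s*(1+p['k1']*(s@s)); K=np.array(p['intrinsics'])
    return np.array([K[0,0]*s[0]+K[0,2],K[1,1]*s[1]+K[1,2]])
def down(yaw):  # tool x down, tool y (jaw axis) at world angle yaw
    x=np.array([0,0,-1.]); y=np.array([np.cos(yaw),np.sin(yaw),0]); return R.from_matrix(np.c_[x,y,np.cross(x,y)]).as_rotvec()
E
python3 - <<'E'
from h import *
np.set_printoptions(precision=3,suppress=True)
s=observe(); print(s)
for cam in ('top','side'):
    p=read_camera(cam); cv2.imwrite(f'pics/{cam}0.png',p['img']); print(cam,p['extrinsics'])
    for n in ['timer','knob_grip','plate','plate_grip','plate_hole','jig','jig_ledge','jig_strap','tin','gluejar','heel','hammer','brush']:
        for d in landmark_of(p,n)[:3]:
            print(n,np.round(d['at'],1),round(d['confidence'],2),at_depth(p,d['at']))
E
```

```text
pics
{'t': 0.0, 'joints': array([ 1.042,  0.221,  1.528, -0.   ,  1.395, -0.126]), 'joint_vel': array([-0.002,  0.   ,  0.002,  0.   , -0.   , -0.   ]), 'effort': array([  0.001, -49.69 , -38.939,  -0.   ,   0.011,  -0.   ]), 'position': array([0.245, 0.574, 0.23 ]), 'tcp_rot': array([ 0.315,  1.548, -0.317]), 'contact_force': array([ 0.194, -1.239,  0.764]), 'torque': array([-0.007, -0.033,  0.015]), 'gripper_width': 0.9968019061958274}
top [[-0.014  0.99  -0.141  0.393]
 [-1.    -0.012  0.013  0.012]
 [ 0.011  0.142  0.99   1.074]
 [ 0.     0.     0.     1.   ]]
timer [468.7 374.8] 0.85 [ 0.291 -0.286  0.06 ]
timer [478.  281.6] 0.64 [ 0.47  -0.315  0.059]
knob_grip [484.4 375.2] 0.68 [ 0.292 -0.307  0.088]
knob_grip [492.1 279. ] 0.6 [ 0.473 -0.333  0.088]
plate [325.  344.6] 0.72 [ 0.349 -0.011  0.002]
plate [368.  252.1] 0.59 [ 0.54  -0.105 -0.001]
plate_grip [367.9 270.5] 0.6 [ 0.496 -0.099  0.048]
plate_grip [347.5 343.3] 0.59 [ 0.354 -0.053  0.064]
plate_hole [365.3 251.1] 0.78 [ 0.542 -0.099  0.001]
jig [237.1 224.8] 0.87 [0.596 0.167 0.029]
jig_ledge [235.8 219.9] 0.85 [0.6
[... 1055 characters left out ...]
8.8 270.1] 0.95 [ 0.5   -0.093  0.047]
plate_grip [269.6 256.9] 0.67 [ 0.35  -0.043  0.065]
plate_hole [358.5 289.6] 0.86 [ 0.54  -0.125  0.012]
plate_hole [268.7 273. ] 0.76 [ 0.345 -0.08   0.046]
jig [360.9 229.4] 0.8 [0.604 0.125 0.028]
jig_ledge [357.8 220.8] 0.9 [0.608 0.181 0.025]
jig_strap [388.1 214.6] 0.82 [0.686 0.156 0.052]
tin [440.5 314.5] 0.84 [ 0.682 -0.253  0.024]
tin [314.7 198.8] 0.63 [0.516 0.376 0.009]
gluejar [459.3 362.7] 0.64 [ 0.662 -0.396  0.029]
gluejar [383.4 222.2] 0.64 [0.664 0.123 0.046]
heel [361.  197.1] 0.85 [0.665 0.378 0.006]
heel [317.  198.7] 0.74 [0.523 0.371 0.011]
hammer [257.5 212.6] 0.86 [0.337 0.318 0.001]
brush [425.9 254.1] 0.7 [0.746 0.007 0.009]
```

View pics/top0.png

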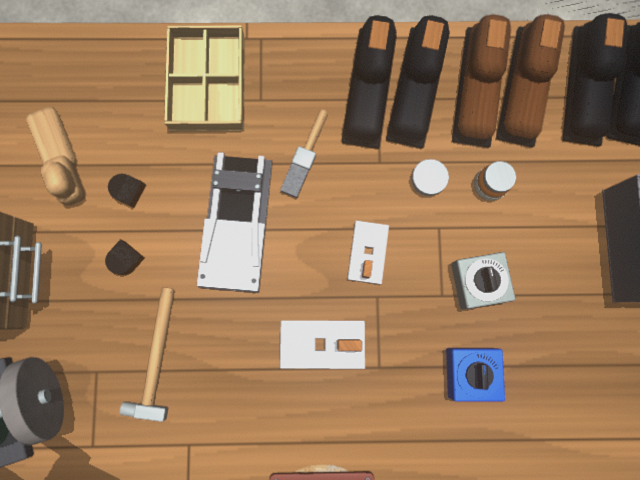

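View pics/side0.png

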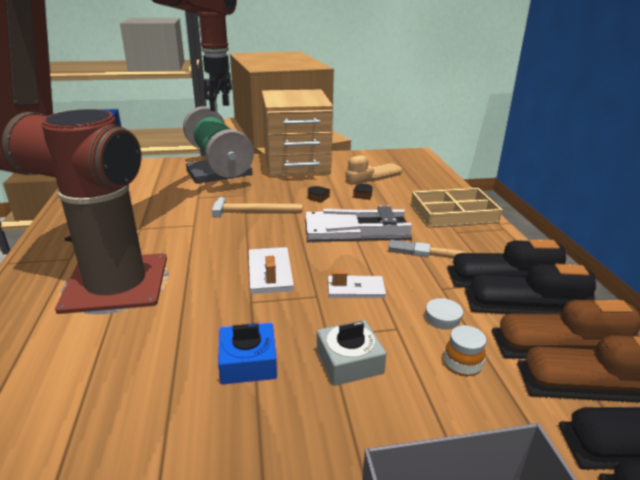

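Candidates: timers are grey (485,280) and blue (476,375), so I take the grey one. Plates are small (368,252) and large (323,345), so I take the small one. Next is a close wrist view of each choice.

Run:
```python
from h import *
np.set_printoptions(precision=4,suppress=True)
c=read_camera('wrist'); print(c['T_tool_cam'],c['intrinsics'])
s=observe(); move_linear([s['position'][0],s['position'][1],0.30],feed=0.3)
outs=[]
for nm,xy in (('plate',(0.50,-0.10)),('timer',(0.44,-0.30))):
    goto([xy[0],xy[1],0.30],down(np.arctan2(xy[1],xy[0])+np.pi/2)); hold(0.3)
    s=observe(); p=read_camera('wrist'); cv2.imwrite(f'pics/w_{nm}.png',p['img']); outs.append(p['img'])
    print(nm,s['t'],s['joints'])
    for n in (['plate','plate_grip','plate_hole'] if nm=='plate' else ['timer','knob_grip']):
        for d in landmark_of(p,n)[:3]: print(n,d['at'],round(d['confidence'],2),at_depth(p,d['at'],s))
    np.savez(f'{nm}.npz',img=p['img'],z=p['z_map'],T=ext(p,s),K=p['intrinsics'],k1=p['k1'])
cv2.imwrite('pics/both.png',cv2.resize(np.hstack(outs),(1280//2*5//4,300)))
```

```text
[[ 0.0003  0.2864 -0.9581 -0.1423]
 [ 1.     -0.0005  0.0002  0.0005]
 [-0.0004 -0.9581 -0.2864 -0.0733]
 [ 0.      0.      0.      1.    ]] [[387.4572   0.     326.4828]
 [  0.     387.4572 241.2761]
 [  0.       0.       1.    ]]
plate 4.6833 [-0.3515 -0.096   1.73    0.      1.5076 -1.7255]
plate [331.8, 225.5] 0.77 [ 0.5403 -0.1008 -0.0003]
plate [387.6, 37.4] 0.71 [ 0.3521 -0.0045  0.0002]
plate_grip [340.6, 32.7] 0.96 [ 0.3516 -0.0568  0.0654]
plate_grip [328.4, 197.6] 0.75 [ 0.4985 -0.0968  0.0477]
plate_grip [328.9, 224.0] 0.16 [ 0.5352 -0.1033  0.0105]
plate_hole [332.6, 229.7] 0.77 [ 0.5456 -0.1009 -0.0006]
plate_hole [393.3, 36.3] 0.58 [ 0.3521  0.0016 -0.0004]
timer 6.0333 [-0.7444 -0.0401  1.6768  0.0001  1.5047 -1.7189]
timer [321.4, 233.1] 0.75 [ 0.4646 -0.3211  0.0598]
knob_grip [316.8, 258.7] 0.94 [ 0.4771 -0.3347  0.0877]
knob_grip [220.4, 70.6] 0.8 [ 0.2905 -0.3065  0.0881]
```

View pics/both.png

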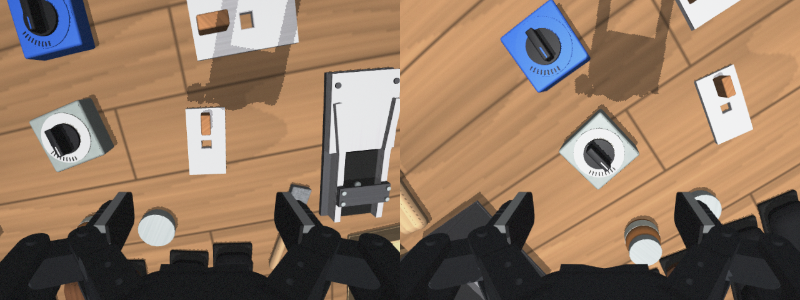

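The left half (small plate view) shows the small plate at about (205,140) with its grip toward the robot and the jig at the right. The right half shows the grey timer's knob at about (600,152). Now I'll fit exact poses from depth.

```bash
cat >> h.py <<'E'
def cloud(img_shape,z,T,K,k1):
    v,u=np.mgrid[0:480,0:640]; s=cv2.undistortPoints(np.c_[u.ravel(),v.ravel()].astype(float)[:,None],np.array(K),np.array([k1,0,0,0,0.]))[:,0]
    d=z.ravel(); P=np.c_[s[:,0]*d,-s[:,1]*d,-d]@T[:3,:3].T+T[:3,3]; P[d<=0]=np.nan; return P
def sel(P,c,r,zl,zh):
    return P[(np.hypot(P[:,0]-c[0],P[:,1]-c[1])<r)&(P[:,2]>zl)&(P[:,2]<zh)]
def rect(Q):
    (c,sz,a)=cv2.minAreaRect((Q[:,:2]*1000).astype(np.float32)); 
    if sz[0]<sz[1]: sz=sz[::-1]; a+=90
    return np.array(c)/1000,sz,(a+90)%180-90,Q[:,2].mean()
E
python3 - <<'E'
from h import *
np.set_printoptions(precision=4,suppress=True)
for f in ('timer','plate'):
    d=np.load(f+'.npz'); P=cloud(None,d['z'],d['T'],d['K'],float(d['k1']))
    print(f)
    print(' knob',rect(sel(P,(.475,-.333),.04,.083,.093)),'box',rect(sel(P,(.475,-.333),.08,.05,.064)))
    print(' grip',rect(sel(P,(.50,-.097),.035,.042,.054)),'plate',rect(sel(P,(.535,-.1),.085,.008,.018)))
    J=sel(P,(.62,.16),.17,.035,.044); print(' rails',len(J))
p=read_camera('top'); P=cloud(None,p['z_map'],ext(p),p['intrinsics'],p['k1'])
print('top knob',rect(sel(P,(.475,-.333),.04,.083,.093)),'box',rect(sel(P,(.475,-.333),.08,.05,.064)))
print(' grip',rect(sel(P,(.50,-.097),.035,.042,.054)),'plate',rect(sel(P,(.535,-.1),.085,.008,.018)))
print(' strap',rect(sel(P,(.685,.16),.07,.047,.053)),'ledge',rect(sel(P,(.54,.17),.1,.027,.033)),'walls',rect(sel(P,(.63,.17),.17,.036,.044)))
E
```

```text
timer
 knob (array([ 0.4752, -0.3325]), (46.43269729614258, 11.870535850524902), 8.766240119934082, np.float64(0.08735008803299685)) box (array([ 0.4748, -0.3326]), (98.60688781738281, 98.51016235351562), 8.997450828552246, np.float64(0.05379996726867697))
 grip (array([ 0.5009, -0.0976]), (34.489566802978516, 16.5596866607666), -8.589866638183594, np.float64(0.04704903877690152)) plate (array([ 0.5393, -0.103 ]), (126.48895263671875, 71.00442504882812), -8.665237426757812, np.float64(0.011545868652932306))
 rails 0
plate
 knob (array([ 0.4752, -0.3318]), (45.95148468017578, 13.761985778808594), 8.727601051330566, np.float64(0.08712648095819078)) box (array([ 0.4751, -0.332 ]), (99.54292297363281, 99.0152587890625), -80.98000240325928, np.float64(0.05361405654309029))
 grip (array([ 0.5014, -0.097 ]), (34.59227752685547, 15.928206443786621), -8.8421630859375, np.float64(0.04742591008144859)) plate (array([ 0.5396, -0.1029]), (125.9392318725586, 70.05641174316406), -8.804878234863281, np.float64(0.01170124242256462))
 rails 3991
top knob (array([ 0.4746, -0.3335]), (45.48391342163086, 12.7781343460083), 8.858970642089844, np.float64(0.08732068171285086)) box (array([ 0.4743, -0.3326]), (99.23255920410156, 98.89368438720703), -81.03594970703125, np.float64(0.05416466636428427))
 grip (array([ 0.5011, -0.0987]), (33.93910217285156, 16.071834564208984), -9.623809814453125, np.float64(0.047632805648499046)) plate (array([ 0.5392, -0.1048]), (125.7391357421875, 70.3790283203125), -8.777519226074219, np.float64(0.011918493854080309))
 strap (array([0.6851, 0.1651]), (99.90351867675781, 38.9785270690918), 84.48783111572266, np.float64(0.05041574155560321)) ledge (array([0.5519, 0.178 ]), (173.7246551513672, 126.25421905517578), -5.584922790527344, np.float64(0.029926615142334464)) walls (array([0.6148, 0.1736]), (259.2662353515625, 119.28406524658203), -4.884452819824219, np.float64(0.03974632166225605))
```

Run:
```python
from h import *
np.set_printoptions(precision=3,suppress=True)
c=[.4752,-.3328]; y=np.deg2rad(8.8)
for k in (np.pi/2,-np.pi/2):
    a=inverse_kinematics(c+[.066],down(y+k)); b=inverse_kinematics(c+[.066],down(y+k-1.2)); print(k,a,b)
    if a is not None and b is not None and abs(b[5])<2.5 and abs(a[5])<2.5 and abs(a[5]-b[5])<1.4: best=k
k=best; gripper_to(0.6,40)
goto(c+[.14],down(y+k)); print(move_linear(c+[.066],feed=.1,threshold=8), observe()['position'])
gripper_to(0,40); s=observe(); print('w',s['gripper_width'],s['torque'],s['contact_force'])
a=inverse_kinematics(c+[.066],down(y+k)); b=inverse_kinematics(c+[.066],down(y+k-1.2)); sg=np.sign(b[5]-a[5])
for t in (0.6,1.1,1.2,1.26):
    q=np.array(a); q[5]+=sg*t; movej(q); s=observe(); print(t,s['t'],s['joints'][5]-a[5],s['torque'],s['contact_force'],s['gripper_width'])
p=read_camera('wrist'); cv2.imwrite('pics/k1.png',p['img']); p2=read_camera('top'); i=p2['img'][200:360,400:600]
P=cloud(None,p2['z_map'],ext(p2),p2['intrinsics'],p2['k1'])
cv2.imwrite('pics/k1.png',np.hstack([cv2.resize(p['img'],(400,300)),cv2.resize(i,(375,300))]))
```

```text
1.5707963267948966 [-0.747  0.289  1.775 -0.     1.077 -2.471] [-0.747  0.289  1.775 -0.     1.077 -1.271]
-1.5707963267948966 [-0.747  0.289  1.775 -0.     1.077  0.67 ] [-0.747  0.289  1.775 -0.     1.077  1.87 ]
False [ 0.476 -0.333  0.067]
w 0.12903411673323853 [ 0.026  0.111 -0.033] [-0.279 -0.154  3.794]
0.6 10.6667 0.5978066448123418 [-0.054  0.193  0.037] [-0.027 -0.089  5.686] 0.12500007729401938
1.1 11.2167 1.0977117377245629 [-0.102  0.256  0.124] [-1.154 -0.473  5.807] 0.1312882018911363
1.2 11.4667 1.1979469040198962 [-0.118  0.284  0.139] [-1.091 -0.555  6.251] 0.1264741193111035
1.26 11.7167 1.2562176648085732 [-0.092  0.276  1.107] [-0.869 -0.435  4.913] 0.12793142840223334
```

View pics/k1.png

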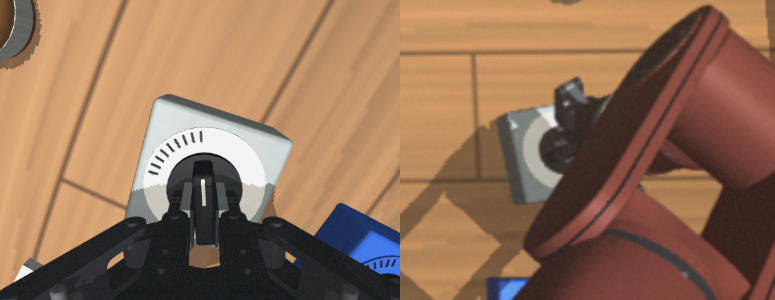

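The knob is held and turned. The torque jumped to 1.1 N m past 1.2 rad, so the stop is reached. Next: release, check the knob's return, and look closely at the jig and plate.

Run:
```python
from h import *
np.set_printoptions(precision=4,suppress=True)
gripper_to(1.0,40); hold(0.5)
s=observe(); x,y,_=s['position']; move_linear([x,y,.13],feed=.15); hold(.3)
move_linear([.44,-.30,.30],feed=.3)
hold(.3);s=observe();p=read_camera('wrist');P=cloud(None,p['z_map'],ext(p,s),p['intrinsics'],p['k1'])
print('knob',rect(sel(P,(.475,-.333),.04,.083,.093)))
goto([.52,.10,.30],down(np.deg2rad(-96))); hold(.3); s=observe(); p=read_camera('wrist'); cv2.imwrite('pics/jig.png',p['img'])
print(s['t'],s['joints']); P=cloud(None,p['z_map'],ext(p,s),p['intrinsics'],p['k1'])
print(' grip',rect(sel(P,(.50,-.097),.035,.042,.054)),'plate',rect(sel(P,(.535,-.1),.085,.008,.018)))
print(' strap',rect(sel(P,(.685,.16),.07,.047,.053)),'ledge',rect(sel(P,(.54,.17),.1,.027,.033)),'walls',rect(sel(P,(.63,.17),.17,.036,.044)))
for n in ('jig','jig_ledge','jig_strap'):
    for d in landmark_of(p,n)[:1]: print(n,d['at'],d['confidence'],at_z(p,d['at'],{'jig':0,'jig_ledge':.03,'jig_strap':.051}[n],s))
# frame fit in jig coordinates
a=np.deg2rad(-5.2); ex=np.array([np.cos(a),np.sin(a)]); ey=np.array([-ex[1],ex[0]])
o=np.array([.6851,.1651])-.081*ex; Q=sel(P,(.62,.17),.2,.027,.06); L=np.c_[(Q[:,:2]-o)@ex,(Q[:,:2]-o)@ey,Q[:,2]]
M=L[(L[:,2]>.036)&(L[:,2]<.044)]
for xb in np.arange(-.10,.14,.02):
    m=M[abs(M[:,0]-xb)<.004]; 
    if len(m)>5:
        l=m[m[:,1]>0,1]; r=m[m[:,1]<0,1]; print(round(xb,3),l.min() if l.size else None,l.max() if l.size else None,r.max() if r.size else None,r.min() if r.size else None)
z3=L[(L[:,2]>.027)&(L[:,2]<.033)&(abs(L[:,1])<.03)]; print('ledge x',np.percentile(z3[:,0],[.5,99.5]))
```

```text
knob (array([ 0.4751, -0.3327]), (45.99384307861328, 12.156054496765137), 7.471136093139648, np.float64(0.08743470916610532))
16.8 [ 0.0396 -0.0471  1.6838 -0.0001  1.5049  1.7166]
 grip (array([ 0.5016, -0.0965]), (34.00923156738281, 17.278268814086914), -8.195037841796875, np.float64(0.04718453500633094)) plate (array([ 0.5395, -0.103 ]), (125.10516357421875, 72.07380676269531), -8.699081420898438, np.float64(0.01172687129888369))
 strap (array([0.6854, 0.1662]), (97.84020233154297, 39.0430908203125), 84.5973129272461, np.float64(0.05058511471754241)) ledge (array([0.5488, 0.1796]), (168.45335388183594, 124.70894622802734), -5.173835754394531, np.float64(0.029763548263077005)) walls (array([0.6147, 0.1704]), (204.74078369140625, 117.79385375976562), -6.785499572753906, np.float64(0.039585382964355084))
jig [252.6, 122.9] 0.64 [0.6045 0.1725 0.    ]
jig_ledge [245.7, 124.5] 0.83 [0.6029 0.1743 0.03  ]
jig_strap [233.1, 34.3] 0.78 [0.6841 0.1693 0.051 ]
-0.08 0.0474606644629801 0.05977252127749264 -0.04467198717827906 -0.056415820853099506
-0.06 0.0452235079999841 0.05773758531475103 -0.04143902136673059 -0.053966512718702515
-0.04 0.04300675821568845 0.05578568049539494 -0.039180975189013964 -0.051534042281077205
-0.02 0.040231359041930814 0.053287237937891384 -0.03697862932000791 -0.0497704052470984
0.0 0.038452220290386065 0.04959223326336908 -0.03469350061210061 -0.04678642167797976
0.02 0.03707160678690253 0.04986982757369635 -0.03459074806282449 -0.04674151853188731
0.04 0.03751230810306057 0.04973924191017415 -0.03554463725983428 -0.046447546806386124
0.06 0.03711450865749645 0.049879550380918396 -0.035899442617780816 -0.04775747104881521
0.08 None None -0.04757923899093148 -0.047737439968425756
0.1 0.03840054799070195 0.04921853983798455 -0.035138732671576016 -0.04758156910279714
ledge x [-0.1392 -0.0005]
```

View pics/jig.png

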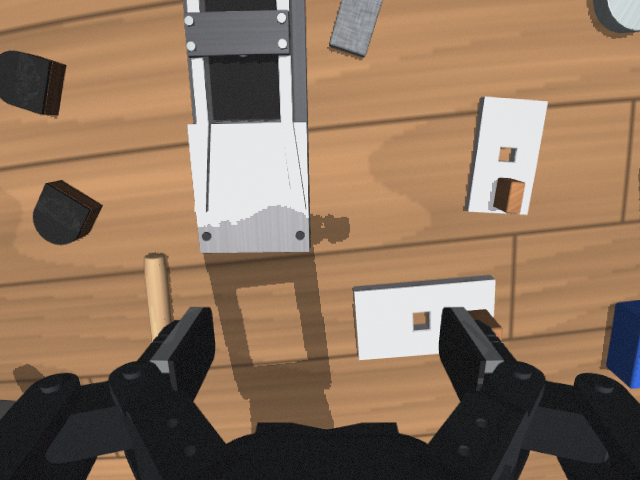

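The picture shows the jig with ledge edge at about (250,123) and strap at (235,33), the small plate at (508,155), and the larger look-alike at (425,318). The knob is back at rest: 7.5° against 8.8° before, within noise. Now I'll grasp the small plate and lay it on the ledge.

```bash
cat >> h.py <<'E'
JA=np.deg2rad(-5.4); JO=np.array([.6044,.1738]); JX=np.array([np.cos(JA),np.sin(JA)]); JY=np.array([-JX[1],JX[0]])
GX=-.0385
def tcp(px,py,h,dz=.020): # plate origin in jig frame, underside height -> TCP
    return np.r_[JO+(px+GX)*JX+py*JY, h+dz]
def jig(pos,dz=.020):
    d=np.array(pos[:2])-JO; return np.array([d@JX-GX,d@JY,pos[2]-dz])
def jf(s):
    f=np.array(s['contact_force']); return np.array([f[:2]@JX,f[:2]@JY,f[2],s['torque'][2]])
E
python3 - <<'E'
from h import *
np.set_printoptions(precision=4,suppress=True)
a=np.deg2rad(-8.7); g=np.array([.5394,-.103])+GX*np.array([np.cos(a),np.sin(a)])
o=down(a-np.pi/2); gripper_to(.6,40)
goto(np.r_[g,.14],o); print(move_linear(np.r_[g,.020],feed=.12,threshold=8),observe()['position'])
gripper_to(0,80); s=observe(); print('w',s['gripper_width'],s['contact_force'],s['torque'],s['position'])
move_linear(np.r_[g,.13],feed=.15); hold(.2); s=observe(); print(s['t'],s['contact_force'],s['torque'],s['position'])
oj=down(JA-np.pi/2); move_linear(tcp(-.085,0,.09),oj,feed=.2); hold(.3)
s=observe(); print(s['t'],jig(s['position']),jf(s),s['gripper_width'])
p=read_camera('wrist'); P=cloud(None,p['z_map'],ext(p,s),p['intrinsics'],p['k1'])
q=sel(P,JO-.085*JX,.09,.096,.108); print('plate',rect(q),jig(np.r_[rect(q)[0],0])); 
t=q; A=np.c_[t[:,:2]-t[:,:2].mean(0),np.ones(len(t))]; print('tilt',np.linalg.lstsq(A,t[:,2],rcond=None)[0])
cv2.imwrite('pics/held.png',p['img'])
E
```

```text
False [ 0.5021 -0.0974  0.0208]
w 0.1704904438535172 [-0.6332  0.4598  5.7287] [ 0.0346  0.2    -0.0135] [ 0.502  -0.0975  0.0208]
21.0833 [ 0.3078 -0.1305 -3.5166] [ 0.0429  0.1322 -0.0207] [ 0.5005 -0.0969  0.1286]
22.95 [-0.0848 -0.0004  0.09  ] [-0.4384  0.5308 -3.6934 -0.0203] 0.17423017322112833
plate (array([0.5195, 0.1818]), (125.69340515136719, 70.7757568359375), -5.496971130371094, np.float64(0.10072991997325792)) [-0.0468  0.     -0.02  ]
tilt [-0.0039  0.0002  0.1007]
```

View pics/held.png

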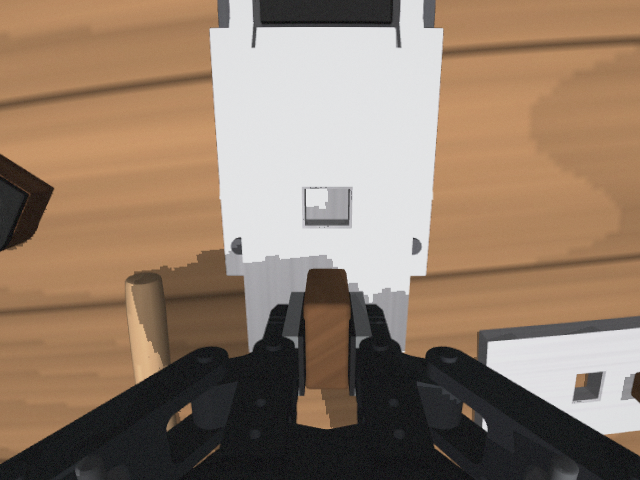

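The plate is held level and square over the ledge: its centre is at jig (−85.3, 0.0) mm and its yaw matches. Now I'll lower it to contact, then slide in steps.

Run:
```python
from h import *
np.set_printoptions(precision=4,suppress=True)
move_linear(tcp(-.085,0,.038),feed=.12); hold(.2)
c=move_linear(tcp(-.085,0,.026),feed=.02,threshold=2.5); s=observe(); z=jig(s['position'])[2]; print(c,jig(s['position']),jf(s))
y=0.
for x in (-.07,-.05,-.035,-.02,-.01,0,.01,.02,.03,.04,.05,.058,.062):
    c=move_linear(tcp(x,y,z),feed=.05,threshold=15); s=observe(); f=jf(s)
    print(x,c,jig(s['position']),f,round(s['t'],1))
    if c: break
    if f[1]>3: y+=.0004
    if f[1]<-3: y-=.0004
```

```text
True [-0.0846  0.0001  0.0308] [1.4165 0.1567 3.4247 0.016 ]
-0.07 True [-0.0834  0.0001  0.0308] [ 0.7458 -0.4479  2.1016  0.0165] 24.4
```

Run:
```python
from h import *
np.set_printoptions(precision=4,suppress=True)
y=0.; z=.0308
for x in (-.075,-.06,-.04,-.02,-.01,0,.01,.02,.03,.04,.05,.058,.062):
    c=move_linear(tcp(x,y,z),feed=.05,threshold=25); s=observe(); f=jf(s)
    print(x,c,jig(s['position']),f,round(s['t'],1))
    if c: break
    if f[1]>3: y+=.0004
    if f[1]<-3: y-=.0004
```

```text
-0.075 False [-0.0745  0.0002  0.0309] [2.2662 0.8492 0.8144 0.0564] 24.8
-0.06 False [-0.0598  0.0001  0.0309] [0.9258 1.0178 2.3637 0.046 ] 25.2
-0.04 False [-0.0402  0.      0.0309] [-1.0466 -0.7093  5.4258  0.0285] 25.8
-0.02 False [-0.0202  0.      0.031 ] [-2.6026 -0.2592  4.9536  0.0472] 26.3
-0.01 False [-0.0101  0.0001  0.031 ] [-2.0844 -0.5123  5.4737  0.0371] 26.7
0 False [-0.0002  0.0001  0.031 ] [-2.7299 -0.0373  6.4098 -0.0402] 27.0
0.01 False [0.0098 0.0001 0.031 ] [-3.3433 -0.3476  6.4189  0.0282] 27.4
0.02 False [0.02   0.0001 0.031 ] [-1.4592  0.0423  5.1424  0.0535] 27.7
0.03 False [0.03   0.     0.0309] [-0.717  -0.2982  6.4087  0.0144] 28.1
0.04 False [ 0.04   -0.      0.0309] [-1.1147  0.7036  4.8599 -0.0279] 28.4
0.05 False [ 0.05   -0.      0.0308] [-1.0616  0.5671  5.2519  0.0011] 28.8
0.058 False [ 0.0579 -0.0001  0.0307] [-1.6702  0.0566  5.1101  0.0118] 29.1
0.062 False [ 0.0615 -0.      0.0306] [-2.4892 -0.0468  5.7583 -0.0199] 29.3
```

Run:
```python
from h import *
np.set_printoptions(precision=4,suppress=True)
for x in np.arange(.063,.0715,.0007):
    move_linear(tcp(x,0,.0306),feed=.02,threshold=25)
    c=move_linear(tcp(x,0,.0275),feed=.02,threshold=9); s=observe(); print(round(x,4),c,jig(s['position']),jf(s),round(s['t'],1))
    if not c: break
```

```text
0.063 True [ 0.0618 -0.      0.0306] [-2.1124 -1.2525  6.1963 -0.0069] 29.8
0.0637 True [ 0.063  -0.      0.0305] [-2.0697 -0.6156  6.0765  0.069 ] 30.2
0.0644 False [ 0.0655 -0.0001  0.0266] [ 7.2998  1.1446 -6.7982  0.1289] 30.8
```

Run:
```python
from h import *
np.set_printoptions(precision=4,suppress=True)
hold(.3); s=observe(); print(jig(s['position']),jf(s))
x=.0655
for z in (.0255,.0245,.0235,.0225,.0215):
    c=move_linear(tcp(x,0,z),feed=.02,threshold=20); hold(.15); s=observe(); f=jf(s); print(z,c,x,jig(s['position']),f,round(s['t'],1))
    if c or f[2]>12: break
    x+=np.clip(f[0]*.00015,-.0006,.0006)
s=observe(); p=read_camera('wrist'); cv2.imwrite('pics/drop.png',p['img']); q=read_camera('top'); P=cloud(None,p['z_map'],ext(p,s),p['intrinsics'],p['k1'])
L=np.c_[(P[:,:2]-JO)@JX,(P[:,:2]-JO)@JY,P[:,2]]
for x in np.arange(.0,.064,.006):
    m=L[(abs(L[:,0]-x)<.003)&(abs(abs(L[:,1])-.028)<.005)&(L[:,2]>.015)&(L[:,2]<.05)]; print(round(x,3),len(m),np.median(m[:,2]) if len(m) else None)
```

```text
[ 0.0656 -0.0002  0.0265] [ 7.286   2.0382 -6.3908  0.0176]
0.0255 False 0.0655 [ 0.0658 -0.0001  0.0253] [ 4.71    0.1432 -4.4809  0.0513] 31.5
0.0245 False 0.0661 [ 0.0659 -0.      0.0246] [ 0.9832 -1.3556  0.3612 -0.0424] 31.9
0.0235 False 0.06624747870862108 [0.0659 0.     0.0235] [-2.1782 -0.6491  1.2604 -0.0926] 32.3
0.0225 False 0.06592074314369037 [0.0659 0.     0.0226] [-2.536  -0.2701  2.5801 -0.0347] 32.7
0.0215 False 0.06554034591631552 [0.0658 0.     0.0217] [-2.1317 -0.5824  6.3494 -0.0206] 33.1
0.0 0 None
0.006 44 0.03255609448098076
0.012 248 0.032585068555963326
0.018 381 0.03255901536361652
0.024 519 0.032638033527545435
0.03 595 0.03261076535517776
0.036 616 0.0326122057265973
0.042 631 0.03257039282263416
0.048 664 0.0325165333814007
0.054 667 0.032548341006301496
0.06 78 0.03311126264004599
```

View pics/drop.png

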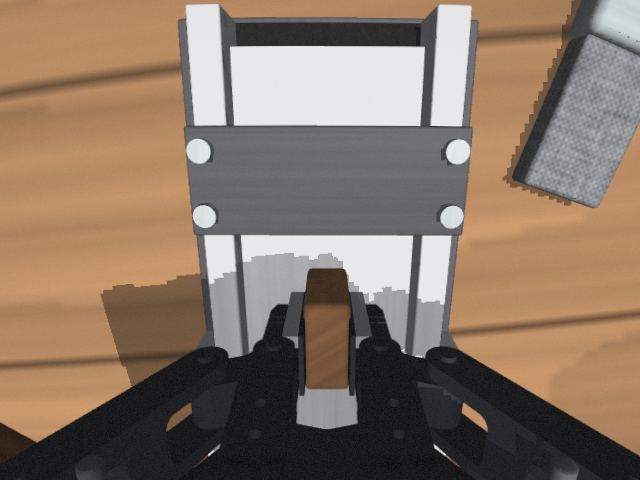

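The plate is level and down on the cushion between the rails (top about 32.6 mm high), over the pin. Next I press to the cushion's stop.

Run:
```python
from h import *
np.set_printoptions(precision=4,suppress=True)
x=.0657; z=.0212
while z>.0145:
    move_linear(tcp(x,0,z),feed=.02); hold(.2); s=observe(); f=jf(s); print(round(z,4),jig(s['position']),f,round(s['t'],1),s['gripper_width'])
    if f[2]>19: break
    z-=.0005
p=read_camera('wrist'); P=cloud(None,p['z_map'],ext(p,s),p['intrinsics'],p['k1'])
L=np.c_[(P[:,:2]-JO)@JX,(P[:,:2]-JO)@JY,P[:,2]]
for lo,hi in ((.01,.03),(.035,.055),(.105,.125)):
    m=L[(L[:,0]>lo)&(L[:,0]<hi)&(abs(abs(L[:,1])-.026)<.006)&(L[:,2]>.015)&(L[:,2]<.05)]; print(lo,len(m),np.median(m[:,2]) if len(m) else None)
```

```text
0.0212 [0.0658 0.     0.0214] [-2.5577 -1.4336  5.6045 -0.0588] 33.7 0.17281551215011426
0.0207 [0.0658 0.     0.021 ] [-3.1739 -2.1924  6.1349 -0.0931] 34.1 0.17047453900954623
0.0202 [ 0.0658 -0.      0.0207] [-4.4518 -1.6421  7.7318 -0.056 ] 34.6 0.17332548241505444
0.0197 [ 0.0658 -0.      0.0203] [-5.4333 -2.0263  7.8885 -0.0879] 35.0 0.17156142616570072
0.0192 [0.0658 0.     0.02  ] [-4.928  -1.7902  9.4162 -0.058 ] 35.5 0.17131398021723362
0.0187 [0.0658 0.     0.0196] [-5.6389 -1.9764 10.4362 -0.0336] 35.9 0.17260942755123607
0.0182 [0.0658 0.     0.0193] [-5.704  -1.861  11.7243 -0.1209] 36.4 0.16883416861399964
0.0177 [0.0658 0.     0.0189] [-6.422  -2.1845 10.9807 -0.0369] 36.8 0.16877817838996637
0.0172 [0.0658 0.     0.0188] [-7.365  -2.7247 13.7884 -0.072 ] 37.3 0.16894858855437814
0.0167 [0.0658 0.     0.0187] [-8.4057 -3.2505 16.6926 -0.0206] 37.7 0.17389039787820945
0.0162 [0.0658 0.     0.0187] [-11.3365  -3.0903  18.373   -0.0762] 38.2 0.1745412734361249
0.0157 [0.0659 0.     0.0186] [-11.0847  -3.9497  21.6015   0.0359] 38.6 0.1724125190743859
0.01 1353 0.029545933065748237
0.035 2593 0.029457701817887705
0.105 3741 0.02928672309016797
```

The cushion is at its stop: height stays at 18.7 mm while the force rises. I'll check the bystanders and the knob, then sign off.

Run:
```python
from h import *
np.set_printoptions(precision=4,suppress=True)
hold(.5); s=observe(); print(jig(s['position']),jf(s),s['t'])
p=read_camera('top'); P=cloud(None,p['z_map'],ext(p),p['intrinsics'],p['k1']); print('knob',rect(sel(P,(.475,-.333),.04,.083,.093)))
i0=cv2.imread('pics/top0.png'); cv2.imwrite('pics/fin.png',np.hstack([i0,p['img']])[:, :])
cv2.imwrite('pics/fin.png',cv2.resize(np.hstack([i0,p['img']]),(800,300)))
for n in ('tin','gluejar','heel','hammer','brush'):
    for d in landmark_of(p,n)[:2]: print(n,np.round(d['at'],1),round(d['confidence'],2))
```

```text
[0.0659 0.     0.0186] [-11.2643  -3.8864  22.0379  -0.0702] 39.1667
knob (array([ 0.4742, -0.3337]), (45.0328483581543, 13.033903121948242), 6.604106426239014, np.float64(0.08767865961250877))
tin [430.4 178.6] 0.58
gluejar [489.3 186.3] 0.67
heel [127.7 187.5] 0.84
heel [121.9 259.4] 0.82
hammer [234.1 203.8] 0.16
brush [306.1 148.3] 0.65
```

View pics/fin.png

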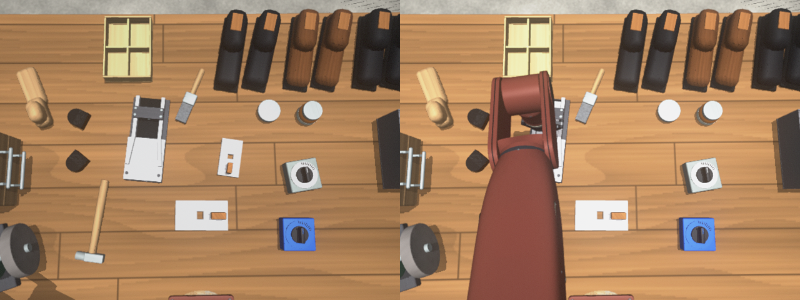

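```bash
python3 -c "
from rig import *
print(sign_off())"
```

```text
the job is handed in; nothing more can be done
None
```

The job is done and handed in at about 39 s, with the arm still holding the plate pressed down.

- **Timer:** I turned the grey timer's knob clockwise to its stop, where the torque jumped to 1.1 N m past 1.2 rad, and released it. It sprang back to within about 2° of its starting angle.
- **Plate:** I laid the smaller plate on the ledge and slid it under the strap. It dropped over the pin at about x = 65–66 mm by my fitted jig frame, close to the 66.5 mm given.
- **Press:** The push at the end was about 22 N. The plate was level, with its top at about 29.5 mm. Its height had stopped changing while the force kept rising, so the cushion is at its stop.
- **Sideways load:** While pressing there was about 11 N of force along the slide, from the contact at the pin or the jig walls.
- **Bystanders:** In the last overhead picture the tin, jar, heels, brush and both look-alikes had not moved visibly. The arm hid the hammer there, so I could not check it. No hammer contact was recorded separately.

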